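# Refit the drain panel of a tea tray

## Task

Put the slatted drain panel back into the tea tray: hook its narrow tongue under the tray's wide lip while the other end is raised, push it in against the spring strip, swing the raised end down past the small catch and let the panel settle back under it, so that it lies flat and locked at both ends, then let go. Do not shove the tray along the table, and leave the teapot, cup and canister alone.

Things in the scene. Friction and masses are not known exactly. Their poses are not given: they have to be found in the camera images.
- tray: Open light-wood tea tray, 264 x 182 x 50 mm outside, about 3.5 kg, loose on the table: a level push over about 15 N may slide it. Origin: centre of underside; z up. Inside 158 mm wide (y -79 to 79). A stainless insert in it holds the panel and stands, stiffly, up to 14 mm off the middle either way along x; this offset (d, mm) is not given and must be seen or felt.
- strip (a joint): Spring-loaded black strip at the back of the pocket under the lip; m pressed: 0 free (face at tray x -86+d mm), 0.012 at its stop (-98+d). Pushes back 2.4 N at first, 0.6 N more per mm, 9.6 N at the stop. The panel passes the catch only with the strip pressed about 0.008 or more; with the panel locked home it stays at about 0.004.
- panel: Slatted light-wood drain panel, 190 mm long (x -95 to 95), 150 wide, 8 thick, about 0.35 kg, flat on the table at the start. Origin: centre of underside; z up out of its top; x runs from the tongue (-x) to the free edge (+x). The last 35 mm at -x are a tongue only 120 mm wide, which goes under the lip. A bar handle stands on top.
- tongue (a point): Middle of the tongue's end face (panel x = -95, y = 0, z = 4 mm).
- free_edge (a point): Middle of the opposite end face, the one that goes under the catch (panel x = 95, y = 0, z = 4 mm).
- handle (a point): Centre of the bar handle (panel x 30, y 0, z 31 mm). The bar is 14 mm thick along panel x, 80 mm long along y and 22 mm high (z 20 to 42), on two posts 12 mm wide at y -34 and 34; the panel's top is at z = 8.
- teapot: Small terracotta teapot, about 92 mm wide without spout and handle, 81 mm high; bystander. Origin: centre of its underside.
- cup: White tea cup, 68 mm across, 45 mm high; bystander. Origin: centre of its underside.
- canister: Plain steel tea canister, 72 mm across, 100 mm high; bystander. Origin: centre of its underside.
- lip_end (a point): Point on the tray (tray x -88, y 0, z 45 mm) at the insert's lip end, the -x end. Insert's lip: full inner width, 5 mm thick, underside at z 45, from tray x -100+d to -76+d. Flat ledge below it at z 30, x -100+d to -20+d: the pocket is 15 mm high. A panel tilted over about 15 degrees does not go fully in; one under about 6 degrees does not clear the rim at the other end.
- catch_end (a point): Point on the tray (tray x 98, y 0, z 41 mm) at the insert's catch end, the +x end. End wall at tray x 100+d; a small catch overhangs it by 3.5 mm over the full inner width, z 41 to 50; ledge below it at z 30 from x 82+d to 100+d. The panel's home: flat on both ledges against this wall, its origin at tray x 5+d, y 0 (4 mm play each side), z 30.
Things that resemble listed ones, but are neither listed nor needed, are in the scene too. What is shaped like the panel but blue or pink is not meant.

How it is judged:
By the outcome, as a careful person would: the job done as asked, in the order asked, and still so for the second after the job is handed in, with the robot touching nothing.
It also fails if it takes over 61 s, if anything falls off the work surface, if the arm or the gripper's body presses on something with over 40 N, if the wrist force passes 120 N, or if a joint passes its speed limit or range.

## Robot

A 7-joint arm with a two-finger parallel gripper is mounted at the origin on the work surface. World frame = base frame: x ahead of the robot, y to its left, z up, the work surface at z = 0. Lengths are in m, angles in rad, forces in N, time in s.
With the tool pointing down it reaches from about 0.425 to 0.875 m from the base axis. Payload 4.7 kg.
Tool frame: the origin (TCP) lies on the centre line of the jaws, within the pads' length; the fingertips stand ahead of it and the grasp point (between the pads) lies 2 mm behind it (nose_length is the z of the fingertips in the tool frame, in m); z points along the fingers, y is the line along which they close (so a half turn about z gives the same grasp; the last joint's range is limited). The gripper opens to 87 mm and grips with 3 to 60 N. Pads are 19 mm wide; open, the fingers measure 117 mm over their backs; the gripper's body (75 mm by 190 mm) begins 51 mm behind the grasp point.
Start: joints at [-1.256, 0.321, -0.07, 1.45, 0.023, 1.371, -0.057], TCP at [0.193, 0.621, 0.22] pointing down, gripper open.
Joint ranges: [-2.86, 2.86], [-0.3, 2.09], [-1.38, 1.24], [0.06, 2.45], [-1.56, 4.7], [0.09, 2.05], [-2.69, 2.69]. Speed limits (rad/s): [2.57, 2.57, 3.14, 3.14, 3.14, 3.14, 3.14].

## Interface

Orientations are given as a rotation vector (axis times angle).
In Python, from bench import * gives the robot as it stands.
- The arm moves only by the tool send_rows, never from a script. Its arguments are lists of equal length, an entry for each row: "xyz": the shift along the tool's x, y, z in mm, a list of three; "dr": the turn, a rotation vector about the tool's x, y, z in rad, a list of three. A call has exactly 10 rows; each row is the pose to reach, as a shift and turn from the pose commanded when the call began, along the tool's axes at that moment; what a row does not reach only later rows make up. A row lasts 1/12 s, in which the tool goes at most 41.7 mm and 7.16 degrees, less where a joint would pass 70% of its speed; a pose out of reach is approached as far as the arm can. A call with a gripper value outside its range is refused whole. "jaw" is the finger opening in mm, from 0 to 87, set as the call begins (left out, the last holds). The fingers move at their own pace and stop on an object; "grip_force" is the grip in N (left out, the last holds). Time passes only in rows, so rows that repeat a pose let the fingers close, or fill a call up. It gives the time, the measured TCP pose, the force, the opening and the grip force at its end, in the units of the state.
- get_state(): the state, without advancing time (a new reading comes with each control period).
- get_image(name): name is "scene" or "top"; returns the picture (384x512x3 uint8, red, green, blue); there is no depth.
- calibration(name): a dict with "vfov" (degrees; the focal length in pixels is half the picture's height over the tangent of half this angle, whatever the lens; pixels are square), "cx", "cy" (the principal point, pixels), "k1" (the pictures are not rectified: a ray, as slopes to the right and down, at radius r is drawn at 1 + k1 r^2 times it, then the intrinsics apply), "rvec" (rotation vector, rad) and "tvec" (3), from world to camera coordinates, as OpenCV has them. Camera axes: x right, y down, z forward; pixel columns grow to the right and rows downward; lengths in m; the calibration is good to about 2 mm. A picture is of the moment at which its call begins. calibration takes no time and is no camera call.
- close_job(): hands the job in; it is judged then, once.
The state is a dict: "time": time; "joint_positions": joint angles; "qd": joint speeds; "joint_torque": joint torques, N m; "position": TCP position; "tool_rot": TCP orientation; "ft_force": force on the tool from outside, world axes, zero at the start; "torque": the same for the moment, N m; "grip_width": opening from 0.0 (shut) to 1.0 (fully open); "grip_force": force on a finger pad.
Only numpy, scipy, OpenCV 4.12 (cv2) and the standard library are available. Lean on these libraries where they do the work, as an engineer would, in place of code of your own. Each camera call takes 0.05 s, during which the arm holds its last target. There are 200 camera calls.

## Working session

There is one attempt and no reset: what is moved stays moved. The work goes in short steps, Python scripts to look and compute and a tool call to move; the robot and the scene stay as the last step left them, time stands still between calls to the robot, and variables do not carry over. Pictures are saved under pics/ and viewed, at most 10 in all, crops included, and the job is handed in when it is done.

Besides the shell and the picture viewer there is one more tool, called after ">>>" as name(argument=value, ...), one argument or row to a line, values as JSON. send_rows: Moves the arm, as the interface text tells. Its arguments: {"type":"object","properties":{"xyz":{"type":"array"},"dr":{"type":"array"},"jaw":{"type":"number"},"grip_force":{"type":"number"}},"required":["xyz","dr"]}

```bash
ls; mkdir -p pics
python3 - <<'E'
from bench import *
import cv2
for n in("scene","top"):
    im=get_image(n); cv2.imwrite(f"pics/{n}0.png",im[:,:,::-1]); print(n,calibration(n))
s=get_state(); print(s)
import bench; print([x for x in dir(bench) if x[0]!='_'])
E
```

```text
pics
scene {'vfov': 47.664739117649084, 'cx': 257.4149347129995, 'cy': 188.49174145172034, 'k1': -0.11082751106089639, 'rvec': array([ 1.30801832,  2.14733266, -0.96846464]), 'tvec': array([ 0.28286299, -0.22751351,  1.61298218])}
top {'vfov': 43.806907347144154, 'cx': 255.06201122770463, 'cy': 196.88117516447633, 'k1': -0.1064382916219152, 'rvec': array([ 2.17674473, -2.20007009,  0.04972628]), 'tvec': array([-0.044941  ,  0.50342141,  1.27022738])}
{'time': 0.1, 'joint_positions': array([-1.25589821,  0.32173241, -0.07005984,  1.45157905,  0.02259231,
        1.37080255, -0.05690453]), 'qd': array([-6.95546275e-04, -1.86158044e-03, -4.68811210e-06, -2.06193374e-03,
        1.03695732e-03,  3.28608026e-03, -7.70058745e-04]), 'joint_torque': array([-3.49109187e-04, -4.92575848e+01, -4.06058980e-01, -3.13396847e+01,
       -6.43136096e-02,  3.95264919e-02,  6.95698509e-05]), 'position': array([0.19249064, 0.62030577, 0.21856831]), 'tool_rot': array([-4.70690306e-01, -3.10596355e+00,  2.71301333e-03]), 'ft_force': array([-0.66905196,  0.32174086,  0.21123693]), 'torque': array([-0.02744019,  0.01710717, -0.00717323]), 'grip_force': 0.0, 'grip_width': 1.0013593497252975}
['MotionError', 'calibration', 'close_job', 'get_image', 'get_state', 'nose_length']
```

Run:
```python
import cv2
for n in("scene","top"):
    im=cv2.imread(f"pics/{n}0.png"); cv2.imwrite(f"pics/{n}0b.png",cv2.resize(im,(800,600),interpolation=cv2.INTER_CUBIC))
```

```text
(no output)
```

View pics/top0b.png

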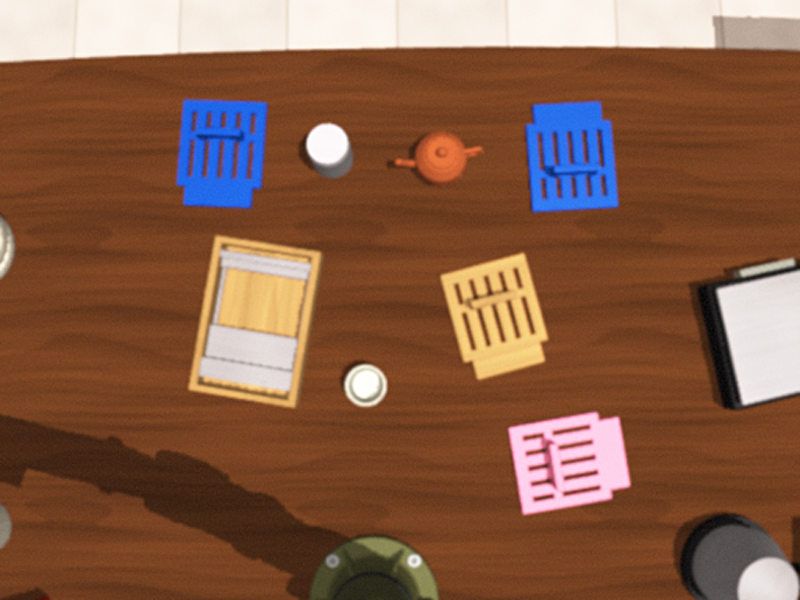

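View pics/scene0b.png

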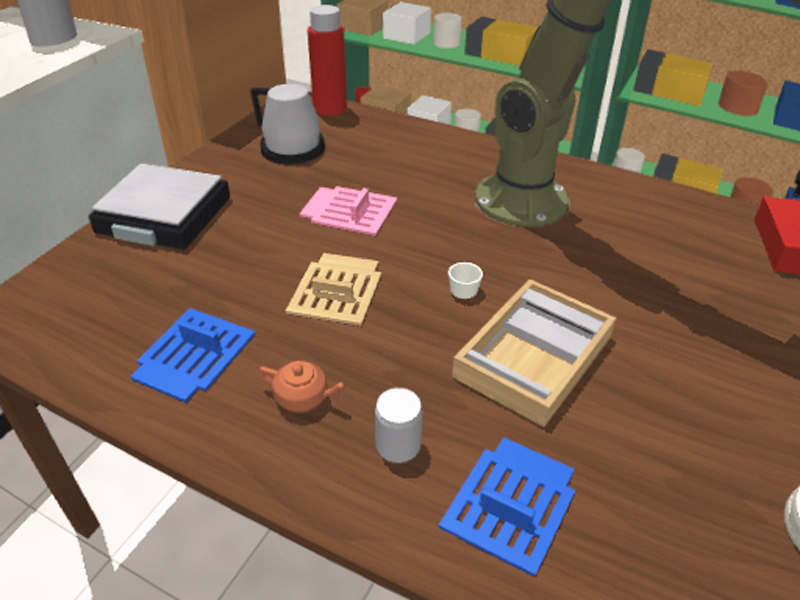

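The top view (800x600 scale) shows the light-wood panel at about (495,315) with its tongue toward the robot (510,365). Two blue panels at (222,150) and (572,157) and a pink one at (570,463) are decoys. Only the wooden one fits the description. The tray is at (255,320), with its wide ledge/lip end near the robot. I'll rectify an enlarged crop to confirm and measure.

```bash
cat > h.py <<'E'
import numpy as np, cv2
from bench import *
from scipy.spatial.transform import Rotation as R
def proj(P,n):
    c=calibration(n); P=np.atleast_2d(P)
    X=P@cv2.Rodrigues(c["rvec"])[0].T+c["tvec"]; s=X[:,:2]/X[:,2:]
    f=192/np.tan(np.radians(c["vfov"]/2)); r2=(s**2).sum(1,keepdims=True)
    return s*(1+c["k1"]*r2)*f+[c["cx"],c["cy"]]
def ortho(im,n,x0,x1,y0,y1,z,mm):
    # rows: world x decreasing downward; cols: world y decreasing rightward
    h=int(round((x1-x0)*1000/mm)); w=int(round((y1-y0)*1000/mm))
    i,j=np.mgrid[:h,:w]
    P=np.stack([x1-i*mm/1000,y1-j*mm/1000,0*i+z],-1).reshape(-1,3)
    uv=proj(P,n).reshape(h,w,2).astype(np.float32)
    return cv2.remap(im,uv[...,0],uv[...,1],cv2.INTER_CUBIC)
E
python3 - <<'E'
from h import *
im=cv2.imread("pics/top0.png")
# rough extents
import scipy.optimize as so
for u,v,z in[(217,237,.05),(321,251,.05),(295,406,.05),(190,390,.05),(442,274,.008),(524,254,.008),(547,339,.008),(478,378,.008)]:
    t=np.array([u,v])*.64
    r=so.least_squares(lambda p:(proj([p[0],p[1],z],"top")[0]-t),[.6,0]).x; print(np.round(r,4))
E
```

```text
[0.6244 0.2563]
[0.5978 0.0789]
[0.3384 0.1238]
[0.3659 0.3018]
[ 0.5608 -0.1262]
[ 0.5942 -0.2693]
[ 0.4461 -0.3063]
[ 0.3804 -0.1858]
```

Run:
```python
from h import *
a=np.mean([get_image("top")[:,:,::-1].astype(np.float32) for _ in range(4)],0); np.save("avg.npy",a)
A=ortho(a,"top",.32,.65,.06,.32,.05,.6);B=ortho(a,"top",.36,.62,-.32,-.11,.008,.6)
o=np.zeros((550,433+350,3));o[:,:433]=A[:550];o[:433,433:]=B[:433]
for i in range(0,550,50): o[i,::10]=(0,255,0)
for j in range(0,783,50): o[::10,j]=(0,255,0)
cv2.imwrite("pics/orth.png",np.clip(o,0,255))
```

```text
[ WARN:0@0.873] global loadsave.cpp:1063 imwrite_ Unsupported depth image for selected encoder is fallbacked to CV_8U.
```

View pics/orth.png

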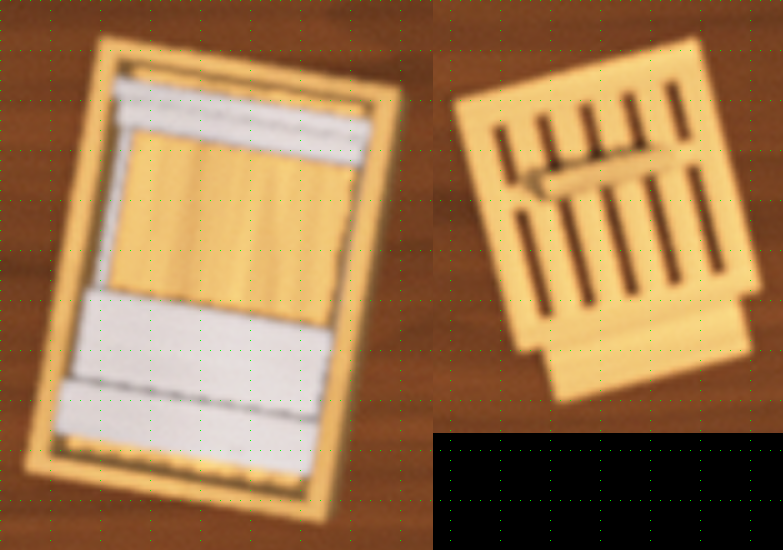

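```bash
cat >> h.py <<'E'
def T(x,y,yaw,z=0):
    m=np.eye(4); m[:3,:3]=R.from_euler('z',yaw).as_matrix(); m[:3,3]=[x,y,z]; return m
TR=T(.4820,.1918,-.172)
E
python3 - <<'E'
from h import *
from scipy.signal import find_peaks
a=np.load("avg.npy")
for z in(.05,.045,.03):
    xs=np.arange(-.145,.145,.0005); ys=np.arange(-.06,.061,.002)
    P=np.array([[x,y,z,1] for x in xs for y in ys])@TR.T
    uv=proj(P[:,:3],"top").astype(np.float32).reshape(len(xs),len(ys),2)
    v=cv2.remap(a,uv[...,0],uv[...,1],cv2.INTER_LINEAR).mean(1)
    b=v[:,0]-0 # blue: separates wood / steel
    for nm,q in(("blue",v[:,0]),("red",v[:,2])):
        g=np.gradient(cv2.GaussianBlur(q.reshape(-1,1),(1,5),1).ravel())
        pk=find_peaks(abs(g),height=1.2)[0]; print(z,nm,[(round(xs[i]*1e3,1),round(float(g[i]),1)) for i in pk])
c=calibration("top"); print(-cv2.Rodrigues(c["rvec"])[0].T@c["tvec"])
E
```

```text
0.05 blue [(np.float64(-132.0), 6.2), (np.float64(-121.5), -5.2), (np.float64(-112.5), 4.7), (np.float64(-106.5), 7.9), (np.float64(-75.0), -4.1), (np.float64(-69.5), 4.3), (np.float64(-17.5), -9.5), (np.float64(-11.5), 1.6), (np.float64(82.0), 7.5), (np.float64(95.0), -1.3), (np.float64(101.0), 1.4), (np.float64(110.0), -7.7), (np.float64(117.0), -3.3), (np.float64(123.5), 3.2), (np.float64(133.0), -5.7)]
0.05 red [(np.float64(-132.5), 10.2), (np.float64(-121.5), -10.4), (np.float64(-114.5), 8.8), (np.float64(-105.5), -1.3), (np.float64(-75.0), -4.1), (np.float64(-69.5), 4.3), (np.float64(-19.0), -2.8), (np.float64(-13.5), 4.3), (np.float64(80.0), -3.0), (np.float64(85.5), 1.7), (np.float64(95.0), -1.3), (np.float64(101.0), 1.3), (np.float64(111.5), 2.2), (np.float64(118.0), -5.8), (np.float64(123.0), 5.6), (np.float64(133.0), -9.7)]
0.045 blue [(np.float64(-132.5), 6.2), (np.float64(-122.0), -5.2), (np.float64(-113.0), 4.7), (np.float64(-107.0), 7.9), (np.float64(-75.0), -4.0), (np.float64(-70.0), 4.2), (np.float64(-17.5), -9.5), (np.float64(-11.5), 1.7), (np.float64(82.5), 7.4), (
[... 780 characters left out ...]
(-17.5), -9.5), (np.float64(-11.5), 1.7), (np.float64(83.5), 7.4), (np.float64(96.5), -1.3), (np.float64(102.5), 1.4), (np.float64(112.0), -7.7), (np.float64(119.5), -3.2), (np.float64(125.5), 3.1), (np.float64(135.0), -5.6)]
0.03 red [(np.float64(-134.5), 10.0), (np.float64(-123.0), -10.2), (np.float64(-116.5), 8.8), (np.float64(-107.0), -1.3), (np.float64(-76.0), -4.0), (np.float64(-70.5), 4.2), (np.float64(-19.5), -2.8), (np.float64(-14.0), 4.2), (np.float64(81.5), -2.9), (np.float64(87.0), 1.7), (np.float64(97.0), -1.3), (np.float64(102.5), 1.3), (np.float64(113.5), 2.2), (np.float64(120.0), -5.7), (np.float64(125.5), 5.5), (np.float64(135.0), -9.5)]
[ 0.43170472 -0.06276465  1.29561647]
```

The orthophoto confirms the wooden panel: free-edge corners at (455,100) and (698,38), tongue at (557,403)–(752,352). Its measured size is 191x150 mm, which matches. The tray rim measures 264x184 mm, also matching. The insert edges give d ≈ +2 mm.

```bash
cat >> h.py <<'E'
PN=T(.486,-.2195,.248)
M=np.array([[0,1,0],[1,0,0],[0,0,-1.]])
HG=np.array([.030,0,.029])   # TCP in panel frame when gripped
def tgt(base,px,pz,th,py=0.,h=HG):
    """TCP pose for panel origin at (px,py,pz) in frame base, free edge raised th rad"""
    m=base.copy(); m[:3,3]=(base@[px,py,pz,1])[:3]
    Rm=m[:3,:3]@R.from_euler('y',-th).as_matrix()
    p=m[:3,3]+Rm@h; return p,Rm@M
def delta(p0,R0,p1,R1):
    return np.round(R0.T@(p1-p0)*1e3,1), np.round(R.from_matrix(R0.T@R1).as_rotvec(),4)
def cur():
    s=get_state(); return s["position"],R.from_rotvec(s["tool_rot"]).as_matrix(),s
def show(p1,R1):
    p,r,s=cur(); d=delta(p,r,p1,R1); print("xyz",d[0],"dr",d[1])
E
python3 - <<'E'
from h import *
print("nose",nose_length if not callable(nose_length) else nose_length())
p,Ro,s=cur()
_,R1=tgt(PN,0,0,0)
Rs=[R.from_euler('z',-a).as_matrix()@Ro for a in np.radians([20,40])]+[R1]
for q,r in zip([[.45,.40,.22],[.58,.1,.22],[*tgt(PN,0,0,0)[0][:2],.14]],Rs):
    print(delta(p,Ro,np.array(q),r)); p,Ro=np.array(q),r
print(tgt(PN,0,0,0)[0])
E
```

```text
nose 0.017
(array([-311.2, -134.5,   -0.7]), array([0.000e+00, 2.000e-04, 3.491e-01]))
(array([-2.850e+02, -1.602e+02,  1.000e-01]), array([0.000e+00, 2.000e-04, 3.491e-01]))
(array([-227.3, -223.5,   80.1]), array([-5.000e-04,  1.000e-04,  3.239e-01]))
[ 0.51508216 -0.21213603  0.029     ]
```

>>> send_rows(
  xyz=[
    [-31,-13.5,0],
    [-62,-27,0],
    [-93,-40,0],
    [-124,-54,0],
    [-155,-67,0],
    [-186,-81,0],
    [-217,-94,0],
    [-248,-107,0],
    [-280,-121,0],
    [-311,-134,0],
  ],
  dr=[
    [0,0,0.035],
    [0,0,0.07],
    [0,0,0.105],
    [0,0,0.14],
    [0,0,0.175],
    [0,0,0.21],
    [0,0,0.245],
    [0,0,0.28],
    [0,0,0.315],
    [0,0,0.349],
  ],
  jaw=60,
  grip_force=40,
)

```text
time: 1.13
position: [0.4512, 0.3993, 0.2198]
tool_rot: [1.005, 2.976, 0.001]
ft_force: [0.9, 0.4, -0.6]
grip_width: 0.688
grip_force: 0.0
```

>>> send_rows(
  xyz=[
    [-28,-16,0],
    [-57,-32,0],
    [-85,-48,0],
    [-114,-64,0],
    [-142,-80,0],
    [-171,-96,0],
    [-200,-112,0],
    [-228,-128,0],
    [-256,-144,0],
    [-285,-160,0],
  ],
  dr=[
    [0,0,0.035],
    [0,0,0.07],
    [0,0,0.105],
    [0,0,0.14],
    [0,0,0.175],
    [0,0,0.21],
    [0,0,0.245],
    [0,0,0.28],
    [0,0,0.315],
    [0,0,0.349],
  ],
)

```text
time: 1.97
position: [0.5804, 0.0996, 0.2198]
tool_rot: [1.506, 2.757, 0.001]
ft_force: [0.5, 0.2, -1.0]
grip_width: 0.689
grip_force: 0.0
```

>>> send_rows(
  xyz=[
    [-25,-25,6],
    [-50,-50,14],
    [-76,-75,24],
    [-101,-99,34],
    [-126,-124,44],
    [-152,-149,54],
    [-177,-174,64],
    [-202,-199,72],
    [-227,-223,80],
    [-227,-223,80],
  ],
  dr=[
    [0,0,0.035],
    [0,0,0.07],
    [0,0,0.105],
    [0,0,0.14],
    [0,0,0.175],
    [0,0,0.21],
    [0,0,0.245],
    [0,0,0.285],
    [0,0,0.324],
    [0,0,0.324],
  ],
)

```text
time: 2.8
position: [0.5115, -0.2192, 0.1386]
tool_rot: [1.944, 2.467, -0.008]
ft_force: [-0.8, -0.3, -0.6]
grip_width: 0.69
grip_force: 0.0
```

Run:
```python
from h import *
p,r,s=cur(); print(s["time"],p,s["ft_force"],s["grip_width"],s["joint_positions"])
show(*tgt(PN,0,.001,0))
im=get_image("scene"); cv2.imwrite("pics/s1.png",cv2.resize(im[120:260,130:330,::-1],(800,560),interpolation=cv2.INTER_CUBIC))
```

```text
2.8 [ 0.51146852 -0.21924111  0.13864341] [-0.76311947 -0.31603822 -0.59713567] 0.6897861982152874 [-0.22706798  0.20164588  0.65388384  1.81093292 -0.12717672  1.17331721
  0.70229933]
xyz [  6.4   5.6 108.6] dr [-0.0035  0.0035 -0.0122]
```

View pics/s1.png

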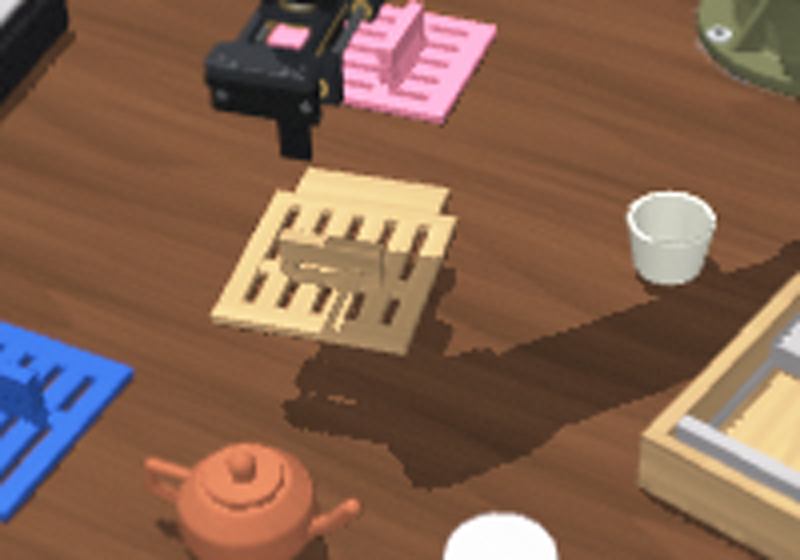

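Crop: the gripper hangs over the wooden panel and was still settling when the picture was taken. The panel's handle is at about (330,260), and nothing is in the way. I'll descend partway and re-measure.

>>> send_rows(
  xyz=[
    [0,0,8],
    [0,0,16],
    [0,0,24],
    [0,0,32],
    [0,0,40],
    [0,0,48],
    [0,0,52],
    [0,0,52],
    [0,0,52],
    [0,0,52],
  ],
  dr=[
    [0,0,0],
    [0,0,0],
    [0,0,0],
    [0,0,0],
    [0,0,0],
    [0,0,0],
    [0,0,0],
    [0,0,0],
    [0,0,0],
    [0,0,0],
  ],
)

```text
time: 3.68
position: [0.5158, -0.2109, 0.0879]
tool_rot: [1.929, 2.479, 0.0]
ft_force: [-0.1, 0.4, 0.3]
grip_width: 0.688
grip_force: 0.0
```

Run:
```python
from h import *
p,r,s=cur(); print(s["time"],p,s["qd"].max())
show(*tgt(PN,0,.001,0))
```

```text
3.6833 [ 0.51576238 -0.21088527  0.08790163] 0.0016835840803893268
xyz [-1.  -1.  57.9] dr [ 0.0006  0.0003 -0.0001]
```

>>> send_rows(
  xyz=[
    [-1,-1,8],
    [-1,-1,16],
    [-1,-1,24],
    [-1,-1,32],
    [-1,-1,40],
    [-1,-1,48],
    [-1,-1,54],
    [-1,-1,58],
    [-1,-1,58],
    [-1,-1,58],
  ],
  dr=[
    [0,0,0],
    [0,0,0],
    [0,0,0],
    [0,0,0],
    [0,0,0],
    [0,0,0],
    [0,0,0],
    [0,0,0],
    [0,0,0],
    [0,0,0],
  ],
)

```text
time: 4.52
position: [0.5147, -0.212, 0.0294]
tool_rot: [-1.93, -2.479, 0.0]
ft_force: [0.7, -0.2, 0.5]
grip_width: 0.688
grip_force: 0.0
```

>>> send_rows(
  xyz=[
    [0,0,0],
    [0,0,0],
    [0,0,0],
    [0,0,0],
    [0,0,0],
    [0,0,0],
    [0,0,0],
    [0,0,0],
    [0,0,0],
    [0,0,0],
  ],
  dr=[
    [0,0,0],
    [0,0,0],
    [0,0,0],
    [0,0,0],
    [0,0,0],
    [0,0,0],
    [0,0,0],
    [0,0,0],
    [0,0,0],
    [0,0,0],
  ],
  jaw=0,
  grip_force=50,
)

```text
time: 5.35
position: [0.5147, -0.2119, 0.0296]
tool_rot: [1.929, 2.479, 0.0]
ft_force: [0.0, -0.3, 0.5]
grip_width: 0.154
grip_force: 50.0
```

Run:
```python
from h import *
p,r,s=cur(); print(s["time"],p,s["ft_force"],s["torque"],s["grip_width"]*87,s["grip_force"])
```

```text
5.35 [ 0.51474818 -0.21188771  0.02957715] [ 0.02709256 -0.29844356  0.49765727] [-0.08085944  0.0636429   0.00807323] 13.372537188762713 49.999664425849915
```

```bash
cat >> h.py <<'E'
HG=np.array([.030,0,.0296])
def tip(tx,zb,th,ty=0.,base=TR):
    """TCP pose with tongue's lower end corner at tray (tx,ty,zb) m"""
    return tgt(base,tx+.095*np.cos(th),zb+.095*np.sin(th),th,ty,HG)
def where(base=TR):
    p,r,s=cur(); Rp=base[:3,:3].T@r@M.T; o=base[:3,:3].T@(p-base[:3,3])-Rp@HG
    e=lambda q:np.round((o+Rp@np.array(q))*1e3,1)
    print("t",round(s["time"],2),"tipbot",e([-.095,0,0]),"freebot",e([.095,0,0]),"euler zyx",np.round(R.from_matrix(Rp).as_euler('ZYX'),4),
      "F_tray",np.round(base[:3,:3].T@s["ft_force"],1),"jaw",round(s["grip_width"]*87,1),"gf",round(s["grip_force"]))
E
python3 - <<'E'
from h import *
p,r,s=cur()
for q in [tgt(PN,0,.10,.18,0,HG),tip(-.055,.10,.18),tip(-.055,.036,.18)]:
    print(delta(p,r,*q)); p,r=q; print(p)
E
```

```text
(array([  -0.3,   -5.5, -104.9]), array([-1.799e-01, -1.000e-04,  2.000e-04]))
[ 0.50947515 -0.2135558   0.13449266]
(array([374.1, 131. ,   6.6]), array([ 0.    , -0.0752,  0.4132]))
[0.54375629 0.18107192 0.15150047]
(array([  0. , -11.5,  63. ]), array([0., 0., 0.]))
[0.54375629 0.18107192 0.08750047]
```

>>> send_rows(
  xyz=[
    [0,0,-8],
    [0,0,-20],
    [0,-1,-32],
    [0,-2,-45],
    [0,-2,-58],
    [0,-3,-70],
    [0,-4,-82],
    [0,-5,-94],
    [0,-5,-105],
    [0,-5,-105],
  ],
  dr=[
    [0,0,0],
    [0,0,0],
    [-0.02,0,0],
    [-0.05,0,0],
    [-0.08,0,0],
    [-0.11,0,0],
    [-0.14,0,0],
    [-0.16,0,0],
    [-0.18,0,0],
    [-0.18,0,0],
  ],
)

```text
time: 6.18
position: [0.5104, -0.2145, 0.1377]
tool_rot: [1.856, 2.381, 0.22]
ft_force: [0.4, -0.6, -2.4]
grip_width: 0.152
grip_force: 50.0
```

>>> send_rows(
  xyz=[
    [15,5,0],
    [33,12,1],
    [52,18,1],
    [71,25,1],
    [90,31,2],
    [109,38,2],
    [128,45,2],
    [147,51,3],
    [167,58,3],
    [187,65,3],
  ],
  dr=[
    [0,-0.003,0.015],
    [0,-0.006,0.035],
    [0,-0.01,0.055],
    [0,-0.014,0.077],
    [0,-0.018,0.1],
    [0,-0.022,0.12],
    [0,-0.026,0.142],
    [0,-0.03,0.163],
    [0,-0.034,0.185],
    [0,-0.038,0.207],
  ],
)

```text
time: 7.02
position: [0.526, -0.0151, 0.143]
tool_rot: [2.09, 2.167, 0.194]
ft_force: [-0.3, -0.4, -2.3]
grip_width: 0.149
grip_force: 50.0
```

Run:
```python
from h import *
where(); show(*tip(-.055,.10,.18)); p,r,s=cur(); print(p,s["ft_force"])
```

```text
t 7.02 tipbot [ -36.4 -220.7   91.7] freebot [ 146.5 -182.   125.5] euler zyx [ 0.2083 -0.1789 -0.0005] F_tray [-0.3 -0.5 -2.3] jaw 13.0 gf 50
xyz [195.4  25.9  -4. ] dr [-0.0011 -0.0367  0.205 ]
[ 0.52602633 -0.01510676  0.14303687] [-0.34229466 -0.40293268 -2.32684216]
```

>>> send_rows(
  xyz=[
    [22,3,0],
    [44,6,-1],
    [66,9,-1],
    [88,12,-2],
    [110,15,-2],
    [132,18,-3],
    [154,21,-3],
    [176,24,-4],
    [195,26,-4],
    [195,26,-4],
  ],
  dr=[
    [0,-0.004,0.023],
    [0,-0.008,0.046],
    [0,-0.012,0.07],
    [0,-0.016,0.093],
    [0,-0.02,0.116],
    [0,-0.025,0.14],
    [0,-0.029,0.163],
    [0,-0.033,0.186],
    [0,-0.037,0.205],
    [0,-0.037,0.205],
  ],
)

```text
time: 7.85
position: [0.5433, 0.1858, 0.1515]
tool_rot: [2.29, 1.94, 0.177]
ft_force: [0.0, 0.6, -2.3]
grip_width: 0.151
grip_force: 50.0
```

>>> send_rows(
  xyz=[
    [0,0,0],
    [0,0,0],
    [0,-1,5],
    [0,-2,10],
    [0,-3,15],
    [0,-4,20],
    [0,-5,25],
    [0,-6,30],
    [0,-7,35],
    [0,-7,35],
  ],
  dr=[
    [0,0,0],
    [0,0,0],
    [0,0,0],
    [0,0,0],
    [0,0,0],
    [0,0,0],
    [0,0,0],
    [0,0,0],
    [0,0,0],
    [0,0,0],
  ],
)

```text
time: 8.68
position: [0.5425, 0.1795, 0.1146]
tool_rot: [2.294, 1.933, 0.171]
ft_force: [-0.7, 0.4, -2.9]
grip_width: 0.148
grip_force: 50.0
```

Run:
```python
from h import *
where(); show(*tip(-.055,.036,.18))
a=get_image("top"); b=get_image("scene"); cv2.imwrite("pics/t2raw.png",a[:,:,::-1]);cv2.imwrite("pics/s2raw.png",b[:,:,::-1])
A=cv2.resize(a[130:280,100:250,::-1],(600,600),interpolation=cv2.INTER_CUBIC)
cv2.imwrite("pics/t2.png",A)
# predicted tongue corners in picture (crop coords)
p,r,s=cur(); Rp=r@M.T; o=p-Rp@HG
for q in[(-95,60,8),(-95,-60,8),(-60,75,8),(-60,-75,8),(95,75,8),(95,-75,8)]:
    print(q,np.round((proj(o+Rp@(np.array(q)/1e3),"top")[0]-[100,130])*4))
```

```text
t 8.68 tipbot [-56.   -2.   63.3] freebot [131.   -1.7  97. ] euler zyx [ 0.0015 -0.1782 -0.0014] F_tray [-0.7  0.3 -2.9] jaw 12.8 gf 50
xyz [ 1.8 -3.9 26.8] dr [-0.0018  0.0011  0.0014]
(-95, 60, 8) [141. 371.]
(-95, -60, 8) [323. 401.]
(-60, 75, 8) [125. 314.]
(-60, -75, 8) [353. 352.]
(95, 75, 8) [155.  75.]
(95, -75, 8) [387. 112.]
```

View pics/t2.png

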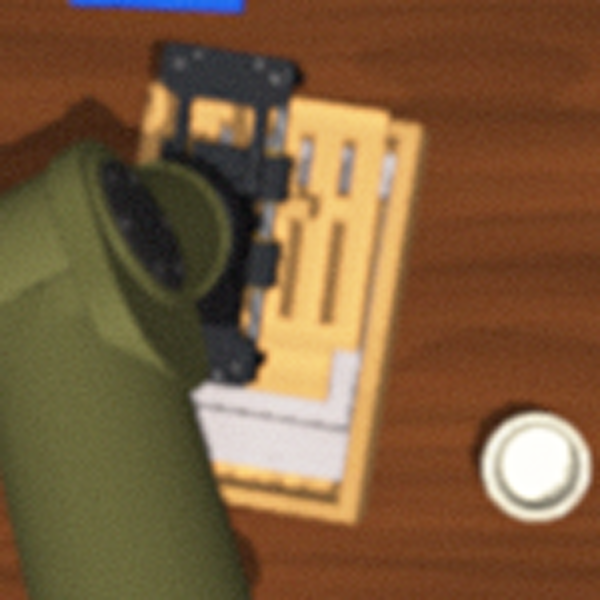

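The crop shows the panel tilted over the tray, with the tongue corner at (329,398) against a predicted (323,401). The lateral offset looks like 1–3 mm, so I'll measure it from the tongue's edge against the steel.

Run:
```python
from h import *
a=cv2.imread("pics/t2raw.png").astype(np.float32)
p,r,s=cur(); Rp=r@M.T; o=p-Rp@HG
def edge(P,name):
    uv=proj(P,"top").astype(np.float32); v=cv2.remap(a,uv[:,0].reshape(1,-1),uv[:,1].reshape(1,-1),cv2.INTER_LINEAR)[0]
    return v
ys=np.arange(-100,-40,.5)
for ch,nm in((0,"blue"),(2,"red")):
  for xs in((-91,-88,-85,-82,-79,-76,-73,-70,-68),tuple(range(-45,20,4)),tuple(range(20,90,4))):
    v=np.mean([edge(o+np.array([[x,y,8] for y in ys])/1e3@Rp.T,"")[:,ch] for x in xs],0)
    g=np.gradient(cv2.GaussianBlur(v.reshape(-1,1),(1,7),1.5).ravel()); i=np.argsort(-abs(g)); 
    pk=[j for j in range(1,len(g)-1) if abs(g[j])>=abs(g[j-1]) and abs(g[j])>abs(g[j+1]) and abs(g[j])>1.2]
    print(nm,xs[0],[(float(ys[j]),round(float(g[j]),1)) for j in pk])
# tongue end along panel x
xs=np.arange(-112,-75,.5)
v=np.mean([edge(o+np.array([[x,y,8] for x in xs])/1e3@Rp.T,"")[:,0] for y in range(-56,-25,3)],0)
g=np.gradient(cv2.GaussianBlur(v.reshape(-1,1),(1,7),1.5).ravel()); print("end",[(float(xs[j]),round(float(g[j]),1)) for j in range(1,len(g)-1) if abs(g[j])>=abs(g[j-1]) and abs(g[j])>abs(g[j+1]) and abs(g[j])>1.2])
# tray right inner/outer rim at z 50
ys=np.arange(-100,-70,.5)
v=np.mean([edge((np.array([[x,y,50,1000] for y in ys])/1e3@TR.T)[:,:3],"")[:,2] for x in range(-120,80,4)],0)
g=np.gradient(cv2.GaussianBlur(v.reshape(-1,1),(1,7),1.5).ravel()); print("rim",[(float(ys[j]),round(float(g[j]),1)) for j in range(1,len(g)-1) if abs(g[j])>=abs(g[j-1]) and abs(g[j])>abs(g[j+1]) and abs(g[j])>1.2])
```

```text
blue -91 [(-92.0, 4.0), (-78.0, 7.5), (-61.5, -7.6)]
blue -45 [(-94.0, 4.6), (-80.5, -2.8), (-74.5, 3.4), (-58.0, -3.7), (-49.0, 4.3)]
blue 20 [(-96.0, 4.3), (-83.5, 1.2)]
red -91 [(-92.5, 8.2), (-81.0, -4.0), (-75.0, 2.8), (-60.0, 2.3)]
red -45 [(-94.0, 9.1), (-81.5, -5.7), (-75.5, 6.8), (-57.0, -6.9), (-49.5, 7.7)]
red 20 [(-96.0, 8.6), (-83.5, -4.1), (-76.0, 4.7), (-57.0, -4.5), (-49.5, 4.5)]
end [(-111.0, -1.5), (-107.0, 3.9), (-94.0, -8.0)]
rim [(-90.5, 8.3), (-78.0, -4.5), (-72.0, 3.9)]
```

```bash
cat >> h.py <<'E'
HG=np.array([.030,.001,.0296]); TR[:3,3]=(TR@[0,.0005,0,1])[:3]
E
python3 - <<'E'
from h import *
where(); show(*tip(-.055,.037,.18))
p,r=tip(-.055,.037,.18); print(delta(p,r,*tip(-.084,.033,.18)))
E
```

```text
t 8.78 tipbot [-55.3  -3.   64.4] freebot [131.7  -2.7  98.3] euler zyx [ 0.0013 -0.1798 -0.0003] F_tray [ 0.8 -0.1 -3. ] jaw 13.6 gf 50
xyz [ 2.8 -4.6 26.9] dr [-0.0002  0.      0.0013]
(array([  0. , -29.2,  -1.3]), array([0., 0., 0.]))
```

>>> send_rows(
  xyz=[
    [1,-1,4],
    [2,-1,8],
    [3,-2,12],
    [3,-3,16],
    [3,-4,20],
    [3,-5,24],
    [3,-5,27],
    [3,-5,27],
    [3,-5,27],
    [3,-5,27],
  ],
  dr=[
    [0,0,0],
    [0,0,0.001],
    [0,0,0.001],
    [0,0,0.001],
    [0,0,0.001],
    [0,0,0.001],
    [0,0,0.001],
    [0,0,0.001],
    [0,0,0.001],
    [0,0,0.001],
  ],
)

```text
time: 9.62
position: [0.544, 0.1829, 0.0888]
tool_rot: [2.295, 1.931, 0.175]
ft_force: [-0.3, -0.6, -3.3]
grip_width: 0.151
grip_force: 50.0
```

Run:
```python
from h import *
where(); show(*tip(-.083,.033,.17))
```

```text
t 9.62 tipbot [-55.    0.3  37.3] freebot [131.9   0.3  71.4] euler zyx [ 0.     -0.1804  0.0005] F_tray [-0.2 -0.6 -3.3] jaw 13.1 gf 50
xyz [ -0.3 -28.    0.5] dr [ 0.0104 -0.0005  0.    ]
```

>>> send_rows(
  xyz=[
    [0,-3,0],
    [0,-6,0.5],
    [0,-10,0.5],
    [0,-14,1],
    [0,-18,1],
    [0,-21,1],
    [0,-24,1],
    [0,-27,1.5],
    [0,-28,1.5],
    [0,-28,1.5],
  ],
  dr=[
    [0,0,0],
    [0.002,0,0],
    [0.004,0,0],
    [0.006,0,0],
    [0.008,0,0],
    [0.01,0,0],
    [0.01,0,0],
    [0.01,0,0],
    [0.01,0,0],
    [0.01,0,0],
  ],
)

```text
time: 10.45
position: [0.5166, 0.1876, 0.082]
tool_rot: [2.301, 1.937, 0.165]
ft_force: [0.1, -0.8, -2.6]
grip_width: 0.154
grip_force: 50.0
```

Run:
```python
from h import *
where(); show(*tip(-.090,.0315,.16))
```

```text
t 10.45 tipbot [-83.4   0.2  31.7] freebot [103.9   0.3  63.9] euler zyx [ 5.000e-04 -1.699e-01  1.000e-04] F_tray [ 0.2 -0.8 -2.6] jaw 13.4 gf 50
xyz [-0.3 -6.3  0.3] dr [ 0.0099 -0.0002  0.0005]
```

>>> send_rows(
  xyz=[
    [0,-1,0],
    [0,-2,0],
    [0,-3,0],
    [0,-4,0],
    [0,-5,0],
    [0,-6,0],
    [0,-6,0],
    [0,-6,0],
    [0,-6,0],
    [0,-6,0],
  ],
  dr=[
    [0.002,0,0],
    [0.004,0,0],
    [0.006,0,0],
    [0.008,0,0],
    [0.01,0,0],
    [0.01,0,0],
    [0.01,0,0],
    [0.01,0,0],
    [0.01,0,0],
    [0.01,0,0],
  ],
)

```text
time: 11.28
position: [0.5119, 0.1884, 0.0816]
tool_rot: [2.307, 1.94, 0.158]
ft_force: [4.2, -2.7, -0.5]
grip_width: 0.151
grip_force: 50.0
```

Run:
```python
from h import *
where(); show(*tip(-.094,.031,.15))
```

```text
t 11.28 tipbot [-88.5   0.3  32.3] freebot [99.   0.3 62.8] euler zyx [-1.000e-04 -1.615e-01  7.000e-04] F_tray [ 4.6 -1.9 -0.5] jaw 13.2 gf 50
xyz [-0.2 -5.3  1.8] dr [ 0.0115 -0.0007 -0.0001]
```

>>> send_rows(
  xyz=[
    [0,-1,0],
    [0,-2,0],
    [0,-3,0],
    [0,-4,0.5],
    [0,-5,0.5],
    [0,-6,0.5],
    [0,-6.5,0.5],
    [0,-6.5,0.5],
    [0,-6.5,0.5],
    [0,-6.5,0.5],
  ],
  dr=[
    [0.002,0,0],
    [0.004,0,0],
    [0.006,0,0],
    [0.008,0,0],
    [0.01,0,0],
    [0.011,0,0],
    [0.011,0,0],
    [0.011,0,0],
    [0.011,0,0],
    [0.011,0,0],
  ],
)

```text
time: 12.12
position: [0.5074, 0.1892, 0.081]
tool_rot: [2.312, 1.944, 0.152]
ft_force: [7.9, -3.6, -0.2]
grip_width: 0.153
grip_force: 50.0
```

Run:
```python
from h import *
where(); show(*tip(-.095,.032,.07))
```

```text
t 12.12 tipbot [-93.5   0.3  32.6] freebot [94.3  0.3 61.7] euler zyx [-0.0005 -0.1538  0.0016] F_tray [ 8.3 -2.2 -0.2] jaw 13.3 gf 50
xyz [-0.3  0.5 10.9] dr [ 0.0838 -0.0015 -0.0004]
```

Run:
```python
from h import *
p,r,s=cur()
for th in(.12,.08,.04,0.): print(th,delta(p,r,*tip(-.0948,.0325,th,-.0003)))
```

```text
0.12 (array([-0.5, -0.4,  4.1]), array([ 0.0338, -0.0015, -0.0004]))
0.08 (array([-0.6,  0.5,  9.2]), array([ 0.0738, -0.0015, -0.0004]))
0.04 (array([-0.6,  1.3, 14.2]), array([ 0.1138, -0.0015, -0.0004]))
0.0 (array([-0.6,  1.8, 19.4]), array([ 0.1538, -0.0015, -0.0004]))
```

>>> send_rows(
  xyz=[
    [0,-0.6,0.5],
    [-0.3,-1,1.5],
    [-0.5,-0.7,3],
    [-0.6,-0.4,4],
    [-0.6,-0.1,5.5],
    [-0.6,0.2,7],
    [-0.6,0.4,8.2],
    [-0.6,0.5,9.2],
    [-0.6,0.5,9.2],
    [-0.6,0.5,9.2],
  ],
  dr=[
    [0.005,0,0],
    [0.013,0,0],
    [0.024,0,0],
    [0.034,0,0],
    [0.045,0,0],
    [0.056,0,0],
    [0.066,0,0],
    [0.074,0,0],
    [0.074,0,0],
    [0.074,0,0],
  ],
)

```text
time: 12.95
position: [0.5097, 0.1886, 0.0719]
tool_rot: [2.358, 1.982, 0.083]
ft_force: [7.0, -2.1, 0.8]
grip_width: 0.155
grip_force: 50.0
```

Run:
```python
from h import *
where()
p,r,s=cur()
for th in(.04,0.): print(th,delta(p,r,*tip(-.095,.0325,th,-.0003)))
```

```text
t 12.95 tipbot [-94.4   0.2  32.3] freebot [95.   0.1 47.6] euler zyx [-0.0007 -0.0806  0.0022] F_tray [ 7.3 -0.9  0.8] jaw 13.5 gf 50
0.04 (array([-0.4,  0.5,  4.9]), array([ 0.0406, -0.0022, -0.0006]))
0.0 (array([-0.4,  1.4,  9.9]), array([ 0.0806, -0.0022, -0.0006]))
```

>>> send_rows(
  xyz=[
    [0,-0.8,0],
    [0,-1.5,0],
    [-0.2,-1.3,1],
    [-0.4,-1,2.5],
    [-0.4,-0.7,4],
    [-0.4,-0.4,5.5],
    [-0.4,-0.2,7],
    [-0.4,0,8.5],
    [-0.4,0.2,9.5],
    [-0.4,0.2,9.5],
  ],
  dr=[
    [0,0,0],
    [0,0,0],
    [0.008,0,0],
    [0.02,0,0],
    [0.033,0,0],
    [0.045,0,0],
    [0.057,0,0],
    [0.069,0,0],
    [0.078,0,0],
    [0.08,0,0],
  ],
)

```text
time: 13.78
position: [0.5112, 0.1883, 0.0623]
tool_rot: [-2.404, -2.021, -0.005]
ft_force: [7.8, -1.5, -1.3]
grip_width: 0.156
grip_force: 50.0
```

Run:
```python
from h import *
where()
p,r,s=cur()
print(delta(p,r,*tip(-.0915,.0315,0,0)))
```

```text
t 13.78 tipbot [-95.6   0.2  32.5] freebot [94.4  0.  32.8] euler zyx [-0.0008 -0.0015  0.0029] F_tray [ 7.9 -0.2 -1.3] jaw 13.6 gf 50
(array([-0. ,  4.1,  1.2]), array([ 0.0015, -0.0029, -0.0007]))
```

>>> send_rows(
  xyz=[
    [0,0,0.5],
    [0,0,1],
    [0,0,1.5],
    [0,0,2],
    [0,0,2.3],
    [0,0,2.3],
    [0,0,2.3],
    [0,0,2.3],
    [0,0,2.3],
    [0,0,2.3],
  ],
  dr=[
    [0,0,0],
    [0,0,0],
    [0,0,0],
    [0,0,0],
    [0,0,0],
    [0,0,0],
    [0,0,0],
    [0,0,0],
    [0,0,0],
    [0,0,0],
  ],
)

```text
time: 14.62
position: [0.5112, 0.1883, 0.0606]
tool_rot: [-2.404, -2.022, -0.006]
ft_force: [8.4, -1.8, 1.3]
grip_width: 0.155
grip_force: 50.0
```

Run:
```python
from h import *
where()
print(np.round(get_state()["torque"],2))
```

```text
t 14.62 tipbot [-95.6   0.2  30.7] freebot [94.4  0.1 31.2] euler zyx [-0.0006 -0.0022  0.0031] F_tray [ 8.6 -0.3  1.3] jaw 13.5 gf 50
[-0.6  -1.81 -0.05]
```

>>> send_rows(
  xyz=[
    [0,0.6,0],
    [0,1.2,0],
    [0,1.8,0],
    [0,2.4,0],
    [0,3,0],
    [0,3.6,0],
    [0,4.2,0],
    [0,4.5,0],
    [0,4.5,0],
    [0,4.5,0],
  ],
  dr=[
    [0,0,0],
    [0,0,0],
    [0,0,0],
    [0,0,0],
    [0,0,0],
    [0,0,0],
    [0,0,0],
    [0,0,0],
    [0,0,0],
    [0,0,0],
  ],
)

```text
time: 15.45
position: [0.5144, 0.1877, 0.0601]
tool_rot: [-2.403, -2.021, -0.003]
ft_force: [5.6, -1.5, 1.2]
grip_width: 0.155
grip_force: 50.0
```

Run:
```python
from h import *
where()
```

```text
t 15.45 tipbot [-92.3   0.1  30.5] freebot [97.7  0.  30.5] euler zyx [-0.0003  0.0001  0.0025] F_tray [ 5.8 -0.5  1.2] jaw 13.5 gf 50
```

>>> send_rows(
  xyz=[
    [0,0.6,0],
    [0,1.2,0],
    [0,1.8,0],
    [0,2.4,0],
    [0,3,0],
    [0,3.5,0],
    [0,3.5,0],
    [0,3.5,0],
    [0,3.5,0],
    [0,3.5,0],
  ],
  dr=[
    [0,0,0],
    [0,0,0],
    [0,0,0],
    [0,0,0],
    [0,0,0],
    [0,0,0],
    [0,0,0],
    [0,0,0],
    [0,0,0],
    [0,0,0],
  ],
)

```text
time: 16.28
position: [0.5163, 0.1874, 0.0595]
tool_rot: [-2.401, -2.021, 0.001]
ft_force: [5.2, -1.4, 4.5]
grip_width: 0.153
grip_force: 50.0
```

Run:
```python
from h import *
where()
```

```text
t 16.28 tipbot [-90.5   0.   30.3] freebot [99.5  0.1 29.7] euler zyx [0.0004 0.0029 0.0017] F_tray [ 5.3 -0.5  4.5] jaw 13.3 gf 50
```

>>> send_rows(
  xyz=[
    [0,0.6,0],
    [0,1.2,-0.3],
    [0,1.8,-0.5],
    [0,2.4,-0.5],
    [0,3,-0.5],
    [0,3.5,-0.5],
    [0,3.5,-0.5],
    [0,3.5,-0.5],
    [0,3.5,-0.5],
    [0,3.5,-0.5],
  ],
  dr=[
    [0,0,0],
    [0,0,0],
    [0,0,0],
    [0,0,0],
    [0,0,0],
    [0,0,0],
    [0,0,0],
    [0,0,0],
    [0,0,0],
    [0,0,0],
  ],
)

```text
time: 17.12
position: [0.5175, 0.1871, 0.0595]
tool_rot: [-2.398, -2.02, 0.007]
ft_force: [0.5, 0.3, 6.9]
grip_width: 0.154
grip_force: 50.0
```

Run:
```python
from h import *
where()
```

```text
t 17.12 tipbot [-89.4  -0.1  30.8] freebot [1.006e+02 1.000e-01 2.940e+01] euler zyx [0.001  0.0073 0.0007] F_tray [0.4 0.3 6.9] jaw 13.4 gf 50
```

>>> send_rows(
  xyz=[
    [0,0,-0.5],
    [0,0,-1],
    [0,0,-1],
    [0,0,-1],
    [0,0,-1],
    [0,0,-1],
    [0,0,-1],
    [0,0,-1],
    [0,0,-1],
    [0,0,-1],
  ],
  dr=[
    [0,0,0],
    [0,0,0],
    [0,0,0],
    [0,0,0],
    [0,0,0],
    [0,0,0],
    [0,0,0],
    [0,0,0],
    [0,0,0],
    [0,0,0],
  ],
)

```text
time: 17.95
position: [0.5176, 0.187, 0.0596]
tool_rot: [-2.399, -2.02, 0.007]
ft_force: [0.2, 5.8, -2.1]
grip_width: 0.15
grip_force: 50.0
```

>>> send_rows(
  xyz=[
    [0,0,0],
    [0,0,0],
    [0,0,0],
    [0,0,0],
    [0,0,0],
    [0,0,0],
    [0,0,0],
    [0,0,0],
    [0,0,0],
    [0,0,0],
  ],
  dr=[
    [0,0,0],
    [0,0,0],
    [0,0,0],
    [0,0,0],
    [0,0,0],
    [0,0,0],
    [0,0,0],
    [0,0,0],
    [0,0,0],
    [0,0,0],
  ],
  jaw=40,
)

```text
time: 18.78
position: [0.5188, 0.1862, 0.0603]
tool_rot: [-2.401, -2.02, 0.005]
ft_force: [-0.4, 0.3, 0.5]
grip_width: 0.458
grip_force: 0.0
```

Run:
```python
from h import *
where()
```

```text
t 18.78 tipbot [-87.9  -0.8  31.3] freebot [102.1  -0.7  30.4] euler zyx [0.0004 0.0049 0.0002] F_tray [-0.4  0.2  0.5] jaw 39.9 gf 0
```

Released with no residual force. I'll retract straight up and move the arm aside for a check.

>>> send_rows(
  xyz=[
    [0,0,-4],
    [0,0,-12],
    [0,0,-22],
    [0,0,-35],
    [0,0,-50],
    [0,0,-65],
    [0,0,-80],
    [0,0,-95],
    [0,0,-110],
    [0,0,-125],
  ],
  dr=[
    [0,0,0],
    [0,0,0],
    [0,0,0],
    [0,0,0],
    [0,0,0],
    [0,0,0],
    [0,0,0],
    [0,0,0],
    [0,0,0],
    [0,0,0],
  ],
)

```text
time: 19.62
position: [0.5197, 0.1861, 0.1874]
tool_rot: [-2.401, -2.02, 0.002]
ft_force: [-0.5, -0.2, 0.1]
grip_width: 0.459
grip_force: 0.0
```

>>> send_rows(
  xyz=[
    [25,0,-4],
    [55,0,-8],
    [85,0,-12],
    [115,0,-16],
    [145,0,-20],
    [175,0,-24],
    [205,0,-28],
    [235,0,-30],
    [260,0,-30],
    [260,0,-30],
  ],
  dr=[
    [0,0,0],
    [0,0,0],
    [0,0,0],
    [0,0,0],
    [0,0,0],
    [0,0,0],
    [0,0,0],
    [0,0,0],
    [0,0,0],
    [0,0,0],
  ],
)

```text
time: 20.45
position: [0.5619, 0.4491, 0.2155]
tool_rot: [-2.391, -2.026, 0.001]
ft_force: [-2.4, 0.3, 0.2]
grip_width: 0.459
grip_force: 0.0
```

Run:
```python
from h import *
print(cur()[0],get_state()["time"])
a=get_image("top")[:,:,::-1]; b=get_image("scene")[:,:,::-1]; cv2.imwrite("pics/t3raw.png",a)
A=cv2.resize(a[135:275,110:230],(514,600),interpolation=cv2.INTER_CUBIC)
B=cv2.resize(b[170:280,280:400],(286,262),interpolation=cv2.INTER_CUBIC)
o=np.zeros((600,800,3),np.uint8); o[:,:514]=A; o[:262,514:]=B
B=cv2.resize(b,(286,214)); o[300:514,514:]=B
cv2.imwrite("pics/t3.png",o)
```

```text
[0.56186187 0.44914795 0.2154869 ] 20.45
```

View pics/t3.png

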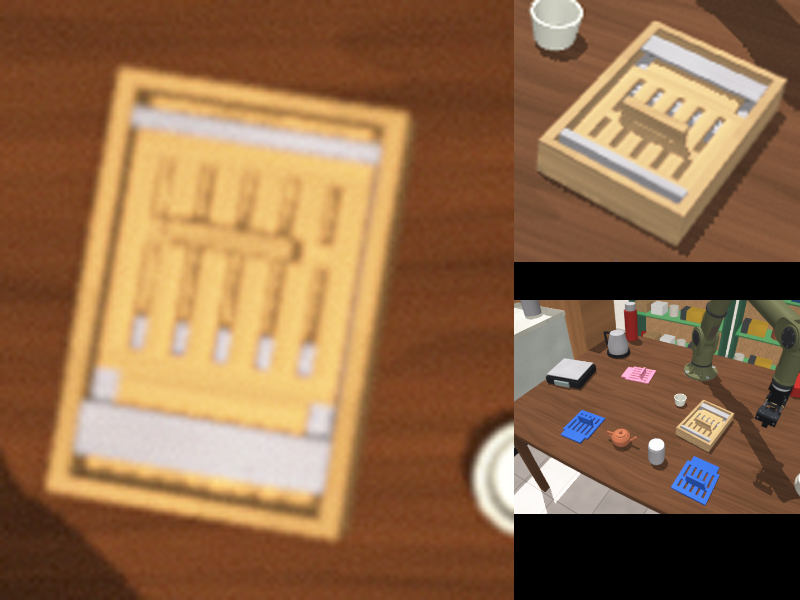

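The panel lies flat in the tray: free edge under the catch strip at (255,135), tongue under the lip at (205,445). Bystanders are in place. One numeric check of seating and tray position.

Run:
```python
from h import *
def prof(f,xs,ys,z,ch,yd=False):
    a=cv2.imread(f).astype(np.float32)
    P=np.array([[x,y,z,1e3] for x in xs for y in ys])/1e3@TR.T
    uv=proj(P[:,:3],"top").astype(np.float32).reshape(len(xs),len(ys),2)
    v=cv2.remap(a,uv[...,0],uv[...,1],cv2.INTER_LINEAR)[...,ch].mean(0 if yd else 1)
    g=np.gradient(cv2.GaussianBlur(v.reshape(-1,1),(1,5),1).ravel()); ax=ys if yd else xs
    return [(float(ax[j]),round(float(g[j]),1)) for j in range(1,len(g)-1) if abs(g[j])>=abs(g[j-1]) and abs(g[j])>abs(g[j+1]) and abs(g[j])>1.5]
X=np.arange(-145,145,.5); n="pics/t3raw.png"
for f in("pics/top0.png",n):
    print("rim x",[q for q in prof(f,X,np.arange(-50,50,3),50,2) if abs(q[0])>128],"rim y",[q for q in prof(f,np.arange(-110,110,4),np.arange(-100,100.5,.5),50,2,True) if abs(q[0])>88])
print("shoulder +",prof(n,np.arange(-90,-35,.5),np.arange(64,73,1.5),38,0))
print("shoulder -",prof(n,np.arange(-90,-35,.5),np.arange(-72,-63,1.5),38,0))
print("free z38",prof(n,np.arange(75,115,.5),np.arange(-60,60,3),38,0))
print("free z50",prof(n,np.arange(75,115,.5),np.arange(-60,60,3),50,0))
print("sides",prof(n,np.arange(-40,80,4),np.arange(-85,86,.5),38,2,True)[:4],prof(n,np.arange(-40,80,4),np.arange(-85,86,.5),38,2,True)[-4:])
```

```text
rim x [(-132.0, 10.5), (133.0, -9.7)] rim y [(-91.0, 8.5), (92.5, -9.2)]
rim x [(-132.5, 10.3), (133.0, -9.7)] rim y [(-91.0, 8.6), (92.5, -9.3)]
shoulder + [(-75.5, -3.6), (-70.5, 3.9), (-52.0, -7.6)]
shoulder - [(-75.5, -4.5), (-70.0, 5.1), (-52.0, -7.1)]
free z38 [(98.5, 6.7), (111.5, -7.7)]
free z50 [(98.0, 6.7), (110.0, -7.7)]
sides [(-78.0, -2.8), (-73.0, 3.6), (-56.5, -3.4), (-49.5, 2.1)] [(33.5, 2.2), (60.5, 1.9), (77.0, -8.2), (83.0, 7.4)]
```

The tray has not moved (within 0.5 mm). The shoulder-to-lip gap is 21 mm, which matches home, and the free edge is past the catch edge. Handing in.

```bash
python3 -c "
from bench import *
print(close_job())"
```

```text
the job is handed in; nothing more can be done
None
```

The drain panel is back in the tea tray, flat and locked under both the lip and the catch, and released; the tray did not move (checked to 0.5 mm), the teapot, cup and canister were left alone, and the job was handed in at about 21 s of the 61 s allowed.

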